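# Put the tea away and hold the tea ball ready over the mug

### The job

Get a flowering tea ready while the kettle boils: put the tea carton that lies out in the middle of the worktop upright into the open drawer of the little wooden tea unit, let go of it, and push the drawer fully shut. Then lift the white dish with the loose tea ball by its wooden handle and, keeping it level and moving smoothly so that the ball stays in the middle, turn it a quarter turn clockwise so that it points straight to your right, along the front edge of the worktop, with its pouring lip over the mouth of the mug standing out front on the right, a few centimetres above the rim. Finish while still holding it there, still and level, with the ball in the middle; do not tip the ball out, move the mug or disturb the other things.

Things in the scene. Friction and masses are not known exactly. Their poses are not given: they have to be found in the camera images.
- tea_box_center (a point): centre of the closed tea carton that stands upright on the worktop in the middle of the scene: a dark cardboard box 69 mm (its x) by 121 mm (its y) and 73 mm high (z up; the solid part is 69 mm high); this point is 36 mm above its underside. Mass about 0.1 kg. A twin carton in the back row by the wall is not meant
- tea_drawer (a joint): how far the drawer of the tea unit is pulled out, in m: 0 = shut, 0.165 = the stop. It slides with about 1.2 N of friction
- drawer_floor (a point): centre of the inner floor of the open drawer, 16 mm above the worktop; x points into the unit (the way it shuts), z up. Inside 185 mm (x) by 171 mm (y), side walls 52 mm, front panel 89 mm above the floor; clear height when shut 82 mm. Pulled out by j mm, it is open from above from the front panel (92 mm in front of this point) to j - 104 mm behind this point; the rest is under the unit's top
- drawer_front (a point): middle of the outer face of the drawer's front panel, 50 mm above the worktop; the panel is flat, 205 mm wide and 105 mm high, with a finger notch (64 wide, 25 deep) in its top edge and no knob; push it along its own +x to shut the drawer. When shut this face covers the front of the wooden unit (205 wide, 220 deep, 106 mm high), which is fixed to the worktop and carries two small shakers at the back of its top
- dish: the white round serving dish, origin at the centre of the underside of its foot: shallow dished bowl 124 mm across, rim 28 mm high, with a pulled pouring lip at its +x side and a straight wooden handle along its -x side; z up. Mass about 0.14 kg
- dish_grip (a point): middle of the dish's wooden handle, 110 mm behind the dish's centre and 24 mm above the dish's underside; same axes as the dish. The handle is a flat-sided stick along x, 14 mm wide (y), 16 mm high, from 72 to 152 mm behind the dish's centre
- dish_lip (a point): tip of the pouring lip, 77 mm in front of the dish's centre (dish's +x), 24 mm above the dish's underside
- dish_mid (a point): where the ball's centre is when the ball lies in the middle of the dish: on the dish's axis, 23 mm above its underside; same axes as the dish
- tea_ball_center (a point): centre of the flowering-tea ball: a loose hard ball of dried leaves, 28 mm across, 15 g, lying in the hollow of the dish and free to roll
- mug: the white mug that stands on the open worktop at the right, in front of the toaster: 83 mm across, 94 mm high, with one handle; origin on its underside. The toaster (fixed, 185 mm high) stands behind it, its front about 0.58 m ahead of the robot: swing the dish round nearer the robot than that
- mug_mouth (a point): centre of that mug's open mouth, level with its rim, 94 mm above the worktop; the inside is about 70 mm across
- worktop_ahead (a point): a fixed unmarked point of the worktop's surface straight ahead of the robot; its x points away from the robot, its y runs along the worktop's front edge to the robot's left, z up
- honey_jar: bystander: glass honey jar 66 x 72 x 102 mm, at the back of the middle; origin on its underside
- lemon: bystander: lemon 71 x 53 x 51 mm, at the back of the middle; origin on its underside
- teaspoon: bystander: teaspoon 130 mm long, at the front right; origin on its underside
Things that resemble listed ones, but are neither listed nor needed, are in the scene too. Leave any pink look-alike of the part that bears tea_box_center alone.

How it is judged:
By the outcome, as a careful person would: the job done as asked, in the order asked, and still so for the second after the job is handed in, while the arm keeps its last pose, push and grip.
It also fails if it takes over 72 s, if anything falls off the work surface, if the arm or the gripper's body presses on something with over 40 N, if the wrist force passes 120 N, or if a joint passes its speed limit or range.

### The arm

A 6-joint arm with a two-finger parallel gripper is mounted at the origin on a cart in front of the work surface, level with it; the furniture and walls round the work are solid. World frame = base frame: x ahead of the robot, y to its left, z up, the work surface at z = 0. Lengths are in m, angles in rad, forces in N, time in s.
With the tool pointing down it reaches from about 0.225 to 0.875 m from the base axis. Payload 3.4 kg.
Tool frame: the origin (TCP) lies midway between the tips of the shut fingers; the grasp point (between the pads) lies 19 mm behind it (manip.grip_point_offset is the distance from the TCP to the grasp point, in m); z points along the fingers, y is the line along which they close (so a half turn about z gives the same grasp; the last joint's range is limited). The gripper opens to 85 mm and grips with 20 to 120 N. Pads are 22 mm wide; open, the fingers measure 114 mm over their backs; the gripper's body (76 mm by 85 mm) begins 54 mm behind the grasp point. The pads swing forward as they close: fully open they stand 13 mm farther back than shut.
Start: joints at [-1.387, 0.276, 1.505, -0, 1.361, -0.121], TCP at [0.173, -0.549, 0.231] pointing down, gripper open.
Joint ranges: [-2.89, 2.89], [-0.75, 2.08], [0.22, 2.7], [-1.18, 4.32], [0.11, 2.71], [-2.7, 2.7]. Speed limits (rad/s): [2.57, 2.57, 3.14, 3.14, 3.14, 3.14].

### API

Orientations are given as a unit quaternion [x, y, z, w].
In Python, from plant import manip gives the robot as it stands.
- The arm moves only by the tool carry_out, never from a script. Its arguments are lists of equal length, an entry for each row: "claw": the opening, from 0 (shut) to 1 (fully open); "xyz": the shift along the tool's x, y, z in m, a list of three; "yaw": the turn about the tool's z in rad. A call has 1 to 20 rows; each row is the pose to reach, as a shift and turn from the pose commanded when the call began, along the tool's axes at that moment; what a row does not reach only later rows make up. A row lasts 1/10 s, in which the tool goes at most 50 mm and 8.59 degrees, less where a joint would pass 70% of its speed; a pose out of reach is approached as far as the arm can. A call with a gripper value outside its range is refused whole. The fingers move at their own pace and stop on an object; "newtons" is the grip in N (left out, the last holds). Time passes only in rows, so rows that repeat a pose let the fingers close. It gives the time, the measured TCP pose, the force, the opening and the grip force at its end, in the units of the state.
- manip.read_state(): the state, without advancing time (a new reading comes with each control period).
- manip.read_camera(name): name is "scene" or "top"; returns a dict with "img" (400x640x3 uint8, red, green, blue), "fx", "fy", "cx", "cy" (pixels), "extrinsics" (4x4, takes a point from camera to world coordinates). Camera axes: x right, y down, z forward; pixel columns grow to the right and rows downward; lengths in m; the calibration is good to about 2 mm. A picture is of the moment at which its call begins. There is no depth.
- manip.hand_in(): hands the job in; it is judged then, once.
The state is a dict: "time": time; "joints": joint angles; "qvel": joint speeds; "joint_torque": joint torques, N m; "tool_pos": TCP position; "tool_rot": TCP orientation; "wrist_force": force on the tool from outside, world axes, zero at the start; "wrist_torque": the same for the moment, N m; "gripper_width": opening from 0.0 (shut) to 1.0 (fully open); "grip_force": force on a finger pad.
Only numpy, scipy, OpenCV 4.12 (cv2) and the standard library are available. Lean on these libraries where they do the work, as an engineer would, in place of code of your own. Each camera call takes 0.05 s, during which the arm holds its last target. There are 200 camera calls.

## Working session

There is one attempt and no reset: what is moved stays moved. The work goes in short steps, Python scripts to look and compute and a tool call to move; the robot and the scene stay as the last step left them, time stands still between calls to the robot, and variables do not carry over. Pictures are saved under pics/ and viewed, at most 12 in all, crops included, and the job is handed in when it is done.

Besides the shell and the picture viewer there is one more tool, called as name(argument=value, ...), one argument or row to a line, values as JSON. carry_out: Moves the arm, as the interface text tells. Its arguments: {"type":"object","properties":{"claw":{"type":"array"},"xyz":{"type":"array"},"yaw":{"type":"array"},"newtons":{"type":"number"}},"required":["claw","xyz","yaw"]}

```bash
mkdir -p pics
cat > h.py <<'E'
import numpy as np, cv2
from plant import manip
def snap(n,name,crop=None,k=1):
    c=manip.read_camera(n); im=c["img"][:,:,::-1]
    cv2.imwrite(f"pics/{name}_full.png",im)
    if crop:
        a,b,x,y=crop; im=im[b:y,a:x]
    im=cv2.resize(im,None,fx=k,fy=k,interpolation=cv2.INTER_CUBIC)
    cv2.imwrite(f"pics/{name}.png",im); return c
def ray(c,u,v,z):
    E=c["extrinsics"]; d=E[:3,:3]@np.array([(u-c["cx"])/c["fx"],(v-c["cy"])/c["fy"],1]); o=E[:3,3]
    return o+d*(z-o[2])/d[2]
def proj(c,p):
    E=c["extrinsics"]; q=E[:3,:3].T@(np.array(p)-E[:3,3]); return q[0]/q[2]*c["fx"]+c["cx"],q[1]/q[2]*c["fy"]+c["cy"]
E
cat > a.py <<'E'
from h import *
np.set_printoptions(precision=4,suppress=True)
for n in("top","scene"):
    c=snap(n,n+"0",None,1.25); print(n,c["extrinsics"],c["fx"],c["fy"],c["cx"],c["cy"])
s=manip.read_state(); print(s["tool_pos"],s["tool_rot"],s["time"],manip.grip_point_offset)
E
python3 a.py
```

```text
top [[ 0.0062 -0.99    0.1408  0.2491]
 [-1.     -0.0065 -0.0012 -0.0988]
 [ 0.0021 -0.1408 -0.99    1.2839]
 [ 0.      0.      0.      1.    ]] 369.58933896721607 369.58933896721607 320.2494453226833 201.39857037788295
scene [[-0.1602 -0.6744  0.7208 -0.7523]
 [-0.9869  0.1232 -0.104   0.0892]
 [-0.0187 -0.728  -0.6853  1.223 ]
 [ 0.      0.      0.      1.    ]] 511.3663053264834 511.3663053264834 322.529316378568 197.26021985068544
[ 0.1725 -0.548   0.2305] [ 0.9884  0.1518 -0.     -0.0008] 0.1 0.0187
```

View pics/top0.png

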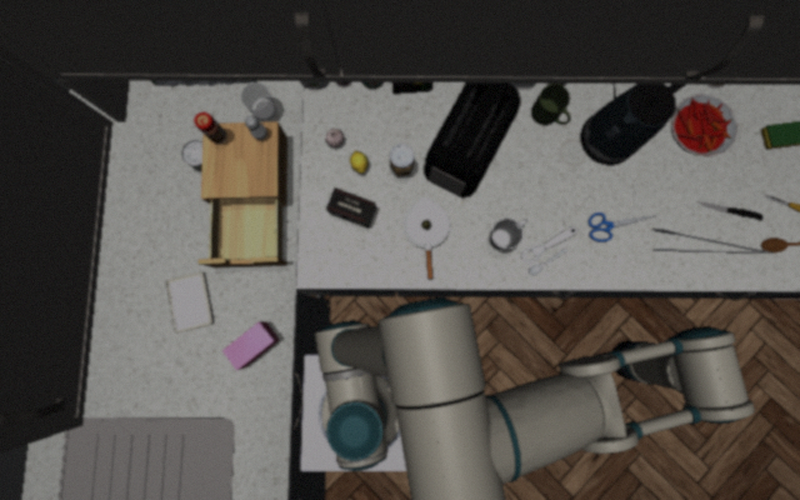

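View pics/scene0.png

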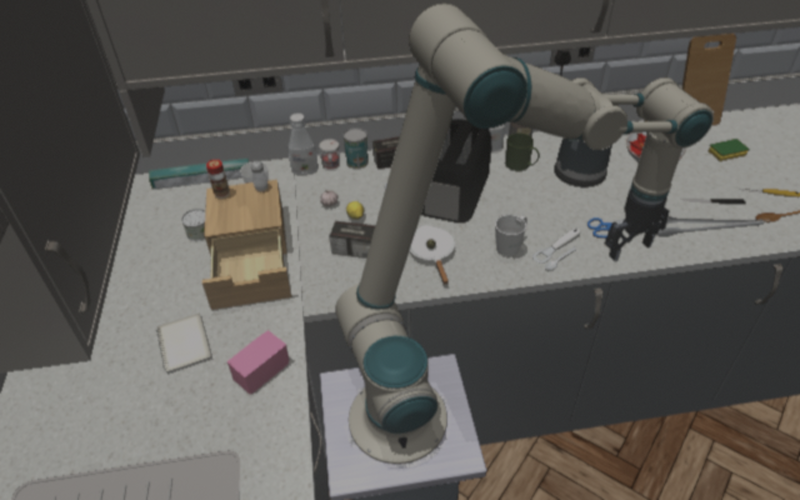

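The tea carton candidates in the top view (800-px picture) are:
- the dark carton at (352,208) in the middle
- the twin at (410,87) by the wall
- the pink box at (250,345)

The dark one in the open middle fits the description. The dish is at (428,225) with its handle towards the front, the mug at (505,235), and the open drawer at (245,230).

Run:
```python
import cv2
im=cv2.imread("pics/top0_full.png")[90:235,150:350]
im=cv2.convertScaleAbs(im,alpha=1.3,beta=15)
cv2.imwrite("pics/c1.png",cv2.resize(im,None,fx=4,fy=4,interpolation=cv2.INTER_CUBIC))
im=cv2.imread("pics/top0_full.png")[140:230,310:440]
cv2.imwrite("pics/c2.png",cv2.resize(im,None,fx=5,fy=5,interpolation=cv2.INTER_CUBIC))
```

```text
(no output)
```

View pics/c1.png

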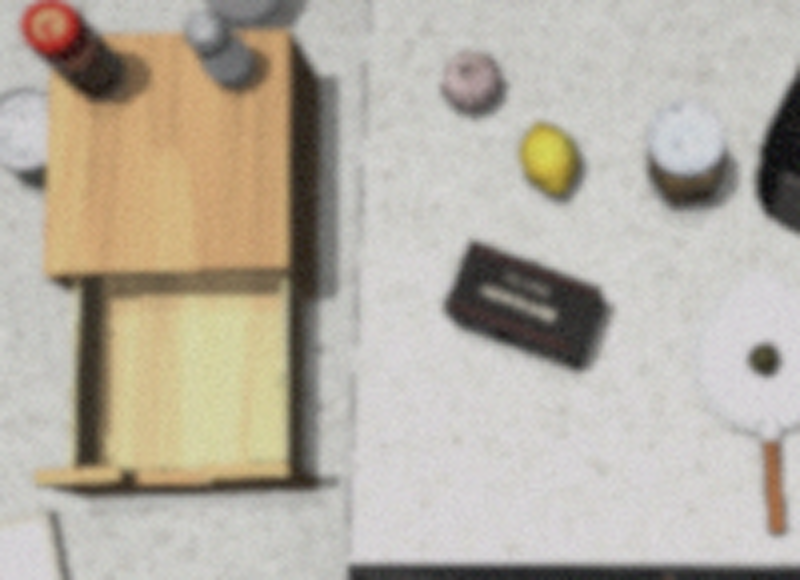

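View pics/c2.png

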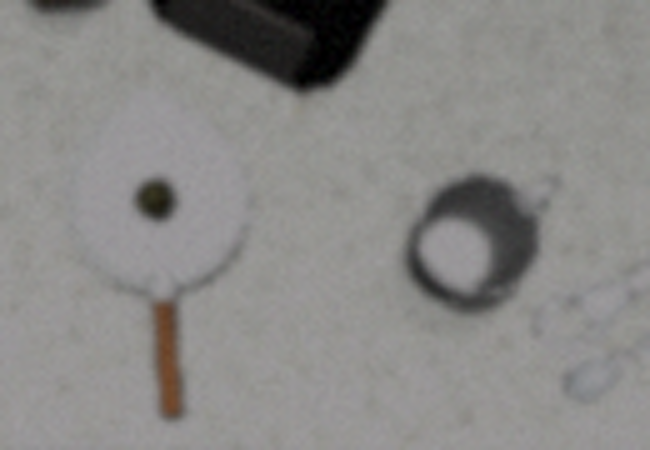

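In the crops (c1: px = 150+u/4, 90+v/4; c2: px = 310+u/5, 140+v/5), the dark carton has its text on top at (515,295). It is upright and is the one meant. The drawer front runs from (37,478) to (300,478). In c2 the ball is at (157,198), the handle runs from (163,303) to (172,415), and the mug mouth is at about (472,243).

```bash
cat > m.py <<'E'
from h import *
from scipy.optimize import minimize
np.set_printoptions(precision=4,suppress=True)
c=manip.read_camera("top"); im=c["img"]
P=lambda u,v,z:ray(c,150+u/4,90+v/4,z)
Q=lambda u,v,z:ray(c,310+u/5,140+v/5,z)
g=cv2.cvtColor(im,cv2.COLOR_RGB2GRAY); g=cv2.GaussianBlur(g,(3,3),0)
m=np.zeros_like(g); x0,y0,x1,y1=255,142,307,187
sub=cv2.resize(g[y0:y1,x0:x1],None,fx=8,fy=8,interpolation=cv2.INTER_CUBIC)
t,b=cv2.threshold(sub,0,1,cv2.THRESH_BINARY_INV+cv2.THRESH_OTSU)
b=cv2.morphologyEx(b,cv2.MORPH_CLOSE,np.ones((40,40),np.uint8))
def mask(p):
    x,y,a=p; pts=[]
    for sx in(-1,1):
        for sy in(-1,1):
            for z in(0,.071):
                X=x+np.cos(a)*sx*.0345-np.sin(a)*sy*.0605; Y=y+np.sin(a)*sx*.0345+np.cos(a)*sy*.0605
                u,v=proj(c,(X,Y,z)); pts.append(((u-x0+.5)*8-.5,(v-y0+.5)*8-.5))
    h=cv2.convexHull(np.array(pts,np.float32)).round().astype(np.int32)
    o=np.zeros_like(sub); cv2.fillConvexPoly(o,h,1); return o
f=lambda p:-(mask(p)&b).sum()/(mask(p)|b).sum()
i=P(515,297,.073)
best=min((minimize(f,[i[0],i[1],a],method="Nelder-Mead",options=dict(initial_simplex=np.array([[i[0],i[1],a]]*4)+np.vstack([np.zeros(3),np.diag([.01,.01,.15])]))) for a in(-.5,-.3,.3)),key=lambda r:r.fun)
print("box",best.x,best.fun)
print("front top L,R",P(37,478,.105),P(300,480,.105))
print("front bot R",P(300,487,0.0))
print("unit top fl,fr,br",P(46,277,.106),P(291,269,.106),P(290,30,.106))
print("ball",Q(157,198,.023),"dish L,R rim",Q(72,200,.028),Q(247,200,.028))
print("handle",Q(163,303,.032),Q(172,415,.032),"lip",Q(152,85,.024))
print("mug mouth L,R,T,B",Q(410,243,.094),Q(538,235,.094),Q(478,175,.094),Q(466,310,.094))
E
python3 m.py
```

```text
box [ 0.566   0.1472 -1.6889] 0.0
front top L,R [0.3872 0.4162 0.105 ] [0.3869 0.2053 0.105 ]
front bot R [0.3931 0.2321 0.    ]
unit top fl,fr,br [0.5525 0.4196 0.106 ] [0.5605 0.2198 0.106 ] [0.7662 0.2295 0.106 ]
ball [ 0.5055 -0.1734  0.023 ] dish L,R rim [ 0.5027 -0.1142  0.028 ] [ 0.5035 -0.2354  0.028 ]
handle [ 0.4305 -0.1768  0.032 ] [ 0.3537 -0.1828  0.032 ] lip [ 0.5859 -0.17    0.024 ]
mug mouth L,R,T,B [ 0.4622 -0.3346  0.094 ] [ 0.468  -0.4185  0.094 ] [ 0.5079 -0.3803  0.094 ] [ 0.4182 -0.3701  0.094 ]m.py:21: RuntimeWarning: overflow encountered in scalar negative
  f=lambda p:-(mask(p)&b).sum()/(mask(p)|b).sum()
```

```bash
sed -i 's/f=lambda p:.*/f=lambda p:-float((mask(p)\&b).sum())\/float((mask(p)|b).sum())/' m.py
cat >> h.py <<'E'
from scipy.spatial.transform import Rotation as Ro
def st():
    s=manip.read_state(); R=Ro.from_quat(s["tool_rot"]).as_matrix(); psi=np.arctan2(R[1,0],R[0,0])
    print("t",round(s["time"],2),"pos",np.round(s["tool_pos"],4),"psi",round(psi,4),"q",np.round(s["joints"],3),"w",round(s["gripper_width"],3),"gf",round(float(np.max(s["grip_force"])),1),"F",np.round(s["wrist_force"],1),"tz",np.round(R[:,2],4))
    return s,R,psi
def plan(*wp):
    s,R,psi=st()
    for x,y,z,p in wp:
        d=R.T@(np.array([x,y,z])-s["tool_pos"]); print("shift",np.round(d,3),"yaw",round((psi-p+np.pi)%(2*np.pi)-np.pi,3))
E
python3 m.py|head -1; python3 -c "
from h import *
plan((.566,.147,.2,1.571-.35))"
```

```text
box [ 0.546   0.0329 -0.4121] -0.9143777492986042
t 0.2 pos [ 0.1725 -0.5482  0.2308] psi 0.3048 q [-1.387  0.276  1.506  0.     1.361 -0.121] w 0.999 gf 0.0 F [ 0.4 -0.3 -0.3] tz [-2.0e-04  1.1e-03 -1.0e+00]
shift [ 0.584 -0.545  0.031] yaw -0.916
```

carry_out(
  claw=[1, 1, 1, 1, 1, 1, 1, 1, 1, 1, 1, 1, 1, 1, 1, 1, 1, 1, 1, 1],
  xyz=[
    [0.53, -0.442, 0.08],
    [0.53, -0.442, 0.08],
    [0.53, -0.442, 0.08],
    [0.53, -0.442, 0.08],
    [0.53, -0.442, 0.08],
    [0.53, -0.442, 0.08],
    [0.53, -0.442, 0.08],
    [0.53, -0.442, 0.08],
    [0.53, -0.442, 0.08],
    [0.53, -0.442, 0.08],
    [0.53, -0.442, 0.08],
    [0.53, -0.442, 0.08],
    [0.53, -0.442, 0.08],
    [0.53, -0.442, 0.08],
    [0.53, -0.442, 0.08],
    [0.53, -0.442, 0.08],
    [0.53, -0.442, 0.08],
    [0.53, -0.442, 0.08],
    [0.53, -0.442, 0.08],
    [0.53, -0.442, 0.08],
  ],
  yaw=[-0.895, -0.895, -0.895, -0.895, -0.895, -0.895, -0.895, -0.895, -0.895, -0.895, -0.895, -0.895, -0.895, -0.895, -0.895, -0.895, -0.895, -0.895, -0.895, -0.895],
)

```text
time: 2.2
tool_pos: [0.5452, 0.0312, 0.1516]
tool_rot: [0.826, 0.564, 0.0, 0.0]
wrist_force: [0.1, -0.7, -0.8]
gripper_width: 1.001
grip_force: 0.0
```

```bash
python3 -c "
from h import *
plan((.546,.033,.05,1.2))
c=snap('scene','s1',(220,130,380,240),5)
from itertools import product
x,y,a=.546,.033,-.37
for sx,sy in product((-1,1),(-1,1)):
  print(sx,sy,[tuple(np.round((np.array(proj(c,(x+np.cos(a)*sx*.0345-np.sin(a)*sy*.0605,y+np.sin(a)*sx*.0345+np.cos(a)*sy*.0605,z)))-[220,130])*5)) for z in(0,.071)])"
```

```text
t 2.2 pos [0.5452 0.0312 0.1516] psi 1.1982 q [-0.07   0.29   1.693 -0.     1.158  0.303] w 1.001 gf 0.0 F [ 0.1 -0.7 -0.8] tz [ 4.e-04 -2.e-04 -1.e+00]
shift [0.002 0.    0.102] yaw -0.002
-1 -1 [(np.float64(399.0), np.float64(393.0)), (np.float64(394.0), np.float64(317.0))]
-1 1 [(np.float64(229.0), np.float64(370.0)), (np.float64(219.0), np.float64(294.0))]
1 -1 [(np.float64(422.0), np.float64(326.0)), (np.float64(418.0), np.float64(250.0))]
1 1 [(np.float64(257.0), np.float64(304.0)), (np.float64(248.0), np.float64(228.0))]
```

View pics/s1.png

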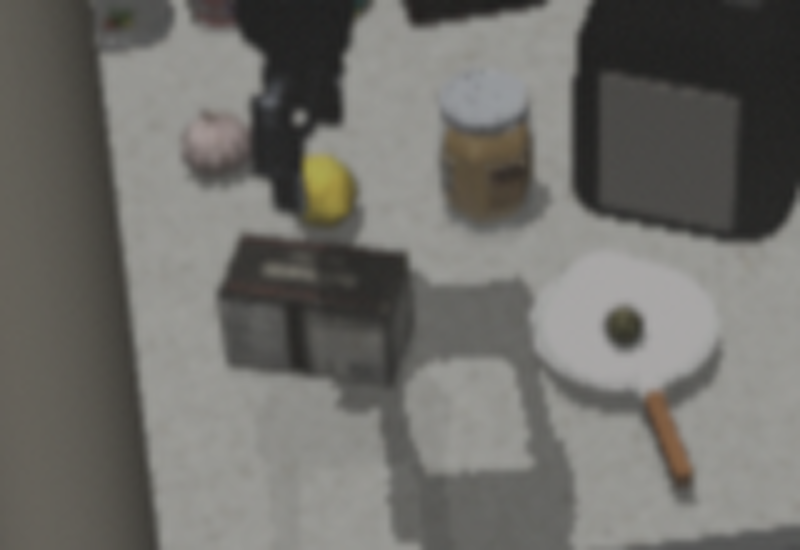

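The box model fits to within about 3 mm. The near edge runs from (229,367) to (388,385), so I'm shifting y to 0.036 and yaw to -0.35.

carry_out(
  claw=[1, 1, 1, 1, 1, 1, 1, 0.5, 0.5, 0.5, 0.5, 0.5, 0.5, 0.5, 0.5, 0.5, 0.5],
  xyz=[
    [0.005, -0.001, 0.02],
    [0.005, -0.001, 0.05],
    [0.005, -0.001, 0.08],
    [0.005, -0.001, 0.105],
    [0.005, -0.001, 0.12],
    [0.005, -0.001, 0.125],
    [0.005, -0.001, 0.125],
    [0.005, -0.001, 0.125],
    [0.005, -0.001, 0.125],
    [0.005, -0.001, 0.125],
    [0.005, -0.001, 0.125],
    [0.005, -0.001, 0.125],
    [0.005, -0.001, 0.125],
    [0.005, -0.001, 0.125],
    [0.005, -0.001, 0.125],
    [0.005, -0.001, 0.125],
    [0.005, -0.001, 0.125],
  ],
  yaw=[-0.02, -0.02, -0.02, -0.02, -0.02, -0.02, -0.02, -0.02, -0.02, -0.02, -0.02, -0.02, -0.02, -0.02, -0.02, -0.02, -0.02],
  newtons=35,
)

```text
time: 3.95
tool_pos: [0.5476, 0.037, 0.0276]
tool_rot: [0.82, 0.573, 0.001, 0.001]
wrist_force: [0.6, -0.5, 7.0]
gripper_width: 0.807
grip_force: 41.3
```

```bash
python3 -c "
from h import *
plan((.547,.037,.18,1.22),(.472,.314,.18,1.571+.045),(.472,.314,.045,1.571+.045))"
```

```text
t 3.95 pos [0.5476 0.037  0.0276] psi 1.2198 q [-0.059  0.427  1.846 -0.     0.866  0.292] w 0.807 gf 41.3 F [ 0.6 -0.5  7. ] tz [ 3.1e-03 -4.0e-04 -1.0e+00]
shift [-0.    -0.    -0.152] yaw -0.0
shift [ 0.234 -0.166 -0.153] yaw -0.396
shift [ 0.234 -0.166 -0.018] yaw -0.396
```

carry_out(
  claw=[0.5, 0.5, 0.5, 0.5, 0.5, 0.5, 0.5, 0.5, 0.5, 0.5, 0.5, 0.5, 0.5, 0.5, 0.5, 0.5, 0.5, 0.5, 0.5, 0.5],
  xyz=[
    [0, 0, -0.01],
    [0, 0, -0.03],
    [0, 0, -0.06],
    [0, 0, -0.09],
    [0, 0, -0.12],
    [0.01, -0.007, -0.135],
    [0.03, -0.021, -0.14],
    [0.055, -0.039, -0.14],
    [0.085, -0.06, -0.14],
    [0.115, -0.081, -0.14],
    [0.145, -0.102, -0.14],
    [0.17, -0.12, -0.14],
    [0.195, -0.138, -0.14],
    [0.215, -0.152, -0.14],
    [0.227, -0.161, -0.14],
    [0.234, -0.166, -0.14],
    [0.234, -0.166, -0.14],
    [0.234, -0.166, -0.14],
    [0.234, -0.166, -0.14],
    [0.234, -0.166, -0.14],
  ],
  yaw=[0, 0, 0, 0, 0, 0, -0.05, -0.1, -0.15, -0.2, -0.25, -0.3, -0.34, -0.37, -0.39, -0.395, -0.395, -0.395, -0.395, -0.395],
)

```text
time: 5.95
tool_pos: [0.4713, 0.3131, 0.1663]
tool_rot: [0.692, 0.722, -0.0, 0.0]
wrist_force: [-0.3, -0.0, -1.4]
gripper_width: 0.808
grip_force: 40.6
```

```bash
python3 -c "
from h import *
plan((.472,.314,.046,1.616))
c=snap('scene','s2',(140,120,300,260),4)
for p in [(.385,.413,.105),(.385,.208,.105),(.5525,.42,.106),(.5605,.22,.106)]: print(np.round((np.array(proj(c,p))-[140,120])*4))
"
```

```text
t 5.95 pos [0.4713 0.3131 0.1663] psi 1.6135 q [ 0.464  0.306  1.629 -0.     1.207  0.421] w 0.808 gf 40.6 F [-0.3 -0.  -1.4] tz [ 0.e+00 -4.e-04 -1.e+00]
shift [0.001 0.001 0.12 ] yaw -0.003
[ 96. 423.]
[368. 389.]
[100. 277.]
[346. 242.]
```

View pics/s2.png

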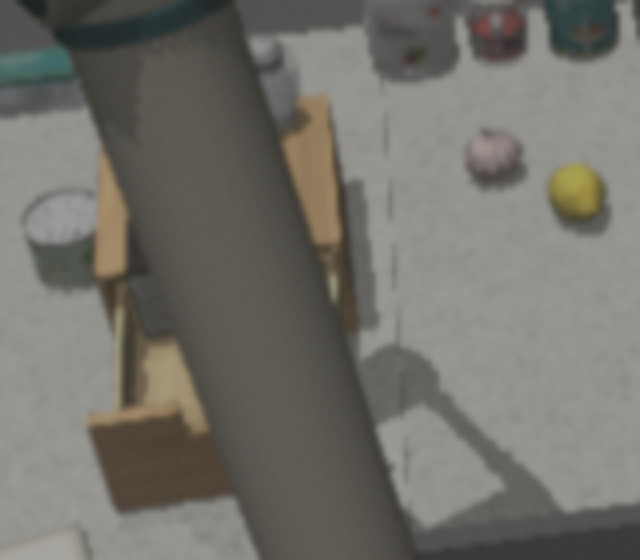

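The drawer panel's front-left corner is at (90,422), predicted (96,423). The unit's front-left corner is at (100,277), as predicted. I'm lowering the carton.

carry_out(
  claw=[0.5, 0.5, 0.5, 0.5, 0.5, 0.5, 0.5, 0.5, 0.5, 1, 1, 1, 1, 1, 1, 1, 1, 1, 1, 1],
  xyz=[
    [0, 0, 0.015],
    [0, 0, 0.04],
    [0, 0, 0.065],
    [0, 0, 0.09],
    [0, 0, 0.105],
    [0, 0, 0.115],
    [0, 0, 0.12],
    [0, 0, 0.121],
    [0, 0, 0.121],
    [0, 0, 0.121],
    [0, 0, 0.121],
    [0, 0, 0.121],
    [0, 0, 0.121],
    [0, 0, 0.11],
    [0, 0, 0.09],
    [0, 0, 0.06],
    [0, 0, 0.03],
    [0, 0, 0.0],
    [0, 0, 0],
    [0, 0, 0],
  ],
  yaw=[0, 0, 0, 0, 0, 0, 0, 0, 0, 0, 0, 0, 0, 0, 0, 0, 0, 0, 0, 0],
)

```text
time: 8.0
tool_pos: [0.4713, 0.3142, 0.1676]
tool_rot: [0.691, 0.722, 0.001, 0.0]
wrist_force: [-0.6, -0.0, -0.6]
gripper_width: 1.002
grip_force: 0.0
```

```bash
python3 -c "
from h import *
plan((.33,.307,.166,.045),(.33,.307,.05,.045))"
```

```text
t 8.0 pos [0.4713 0.3142 0.1676] psi 1.6148 q [ 0.465  0.304  1.628 -0.     1.207  0.421] w 1.002 gf 0.0 F [-0.6 -0.  -0.6] tz [ 0.0021  0.001  -1.    ]
shift [-0.001 -0.141  0.001] yaw 1.57
shift [-0.001 -0.142  0.117] yaw 1.57
```

carry_out(
  claw=[1, 0, 0, 0, 0, 0, 0, 0, 0, 0, 0, 0, 0, 0, 0, 0, 0, 0, 0, 0],
  xyz=[
    [0, -0.02, 0],
    [0, -0.05, 0],
    [0, -0.08, 0],
    [0, -0.11, 0],
    [0, -0.13, 0],
    [0, -0.14, 0],
    [0, -0.142, 0],
    [0, -0.142, 0],
    [0, -0.142, 0.0],
    [0, -0.142, 0.0],
    [0, -0.142, 0.0],
    [0, -0.142, 0.01],
    [0, -0.142, 0.03],
    [0, -0.142, 0.055],
    [0, -0.142, 0.08],
    [0, -0.142, 0.1],
    [0, -0.142, 0.113],
    [0, -0.142, 0.117],
    [0, -0.142, 0.117],
    [0, -0.142, 0.117],
  ],
  yaw=[-0.14, -0.28, -0.42, -0.56, -0.7, -0.84, -0.98, -1.12, -1.26, -1.4, -1.5, -1.55, -1.57, -1.57, -1.57, -1.57, -1.57, -1.57, -1.57, -1.57],
)

```text
time: 10.0
tool_pos: [0.3292, 0.3078, 0.0495]
tool_rot: [-0.022, 1.0, 0.0, 0.0]
wrist_force: [0.6, -0.5, 0.3]
gripper_width: 0.003
grip_force: 0.0
```

```bash
python3 -c "
from h import *
plan((.53,.315,.05,3.187))
c=snap('top','t2',(150,80,310,220),4)"
```

```text
t 10.0 pos [0.3292 0.3078 0.0495] psi -3.0984 q [ 0.597  0.28   2.028 -0.     0.833 -1.017] w 0.003 gf 0.0 F [ 0.6 -0.5  0.3] tz [ 2.e-04  0.e+00 -1.e+00]
shift [-0.201 -0.002 -0.   ] yaw -0.002
```

View pics/t2.png

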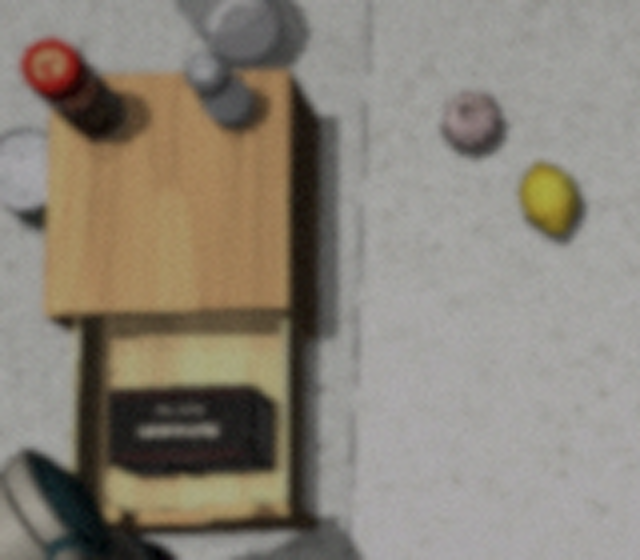

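The carton stands upright in the drawer at (190,430). Now I'm pushing the drawer.

carry_out(
  claw=[0, 0, 0, 0, 0, 0, 0, 0, 0, 0, 0, 0, 0, 0, 0, 0, 0, 0, 0, 0],
  xyz=[
    [-0.01, 0, 0],
    [-0.02, 0, 0],
    [-0.03, 0, 0],
    [-0.038, 0, 0],
    [-0.045, 0, 0],
    [-0.052, 0, 0],
    [-0.06, 0, 0],
    [-0.07, 0, 0],
    [-0.082, 0, 0],
    [-0.095, 0, 0],
    [-0.108, 0, 0],
    [-0.121, 0, 0],
    [-0.134, 0, 0],
    [-0.147, 0, 0],
    [-0.16, 0, 0],
    [-0.17, 0, 0],
    [-0.18, 0, 0],
    [-0.188, 0, 0],
    [-0.193, 0, 0],
    [-0.195, 0, 0],
  ],
  yaw=[0, 0, 0, 0, 0, 0, 0, 0, 0, 0, 0, 0, 0, 0, 0, 0, 0, 0, 0, 0],
)

```text
time: 12.05
tool_pos: [0.5246, 0.3163, 0.0493]
tool_rot: [-0.022, 1.0, 0.0, 0.0]
wrist_force: [-1.3, -0.5, 0.2]
gripper_width: 0.003
grip_force: 0.0
```

carry_out(
  claw=[0, 0, 0, 0, 0, 0, 0, 0],
  xyz=[
    [-0.002, 0, 0],
    [-0.004, 0, 0],
    [-0.006, 0, 0],
    [-0.008, 0, 0],
    [-0.01, 0, 0],
    [-0.012, 0, 0],
    [-0.013, 0, 0],
    [-0.013, 0, 0],
  ],
  yaw=[0, 0, 0, 0, 0, 0, 0, 0],
)

```text
time: 12.85
tool_pos: [0.5348, 0.3163, 0.0489]
tool_rot: [-0.021, 1.0, -0.001, -0.002]
wrist_force: [-3.8, -0.2, 1.8]
gripper_width: -0.003
grip_force: 0.0
```

carry_out(
  claw=[0, 0, 0, 0, 0],
  xyz=[
    [-0.001, 0, 0],
    [-0.002, 0, 0],
    [-0.003, 0, 0],
    [-0.003, 0, 0],
    [-0.003, 0, 0],
  ],
  yaw=[0, 0, 0, 0, 0],
)

```text
time: 13.35
tool_pos: [0.5346, 0.316, 0.0485]
tool_rot: [-0.021, 1.0, -0.001, -0.005]
wrist_force: [-10.3, -0.7, 3.8]
gripper_width: 0.0
grip_force: 0.0
```

carry_out(
  claw=[0, 0, 0, 0, 0, 0, 0, 0, 0, 0, 0, 0],
  xyz=[
    [0.005, 0, 0],
    [0.02, 0, 0],
    [0.05, 0, 0],
    [0.09, 0, 0],
    [0.12, 0, -0.02],
    [0.15, 0, -0.05],
    [0.17, 0, -0.08],
    [0.18, 0, -0.1],
    [0.18, 0, -0.1],
    [0.18, 0, -0.1],
    [0.18, 0, -0.1],
    [0.18, 0, -0.1],
  ],
  yaw=[0, 0, 0, 0, 0, 0, 0, 0, 0, 0, 0, 0],
)

```text
time: 14.55
tool_pos: [0.3603, 0.3087, 0.148]
tool_rot: [-0.021, 1.0, -0.001, -0.001]
wrist_force: [0.4, 0.3, -0.4]
gripper_width: -0.003
grip_force: 0.0
```

Run:
```python
from h import *
plan((.394,-.1805,.15,3.2),(.394,-.1805,.06,3.2))
c=manip.read_camera("top"); im=c["img"][:,:,::-1]
a=cv2.resize(im[80:220,150:260],None,fx=4,fy=4,interpolation=cv2.INTER_CUBIC)
b=cv2.resize(im[150:230,320:380],None,fx=7,fy=7,interpolation=cv2.INTER_CUBIC)
cv2.imwrite("pics/ab3.png",np.hstack([np.pad(x,((0,560-x.shape[0]),(0,0),(0,0))) if x.shape[0]<560 else x[:560] for x in(a,b[:560,:340])]))
```

```text
t 14.55 pos [0.3603 0.3087 0.148 ] psi -3.0989 q [ 0.562  0.192  1.842 -0.     1.109 -1.051] w -0.003 gf 0.0 F [ 0.4  0.3 -0.4] tz [-0.0015 -0.0012 -1.    ]
shift [-0.013 -0.49  -0.001] yaw -0.016
shift [-0.013 -0.49   0.089] yaw -0.016
```

View pics/ab3.png

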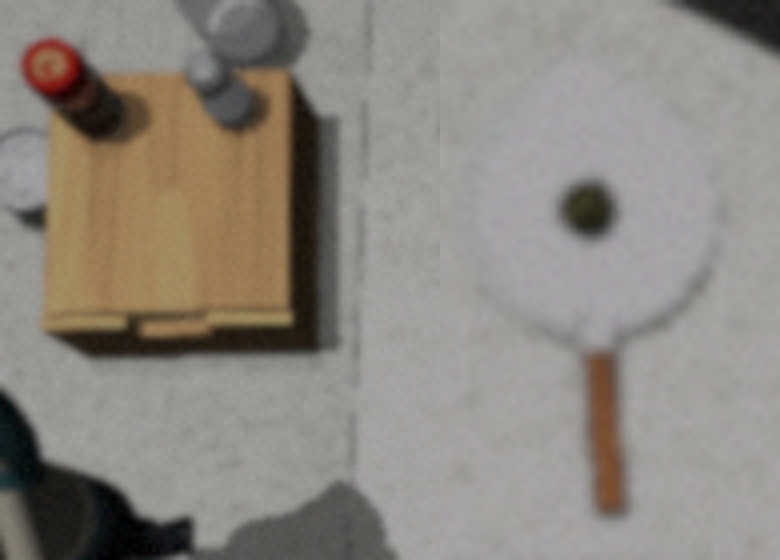

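The drawer front now lies flush with the unit at (170,325), so it is shut. The ball is at (588,208) in the dish, and the handle runs from (600,352) to (610,513).

```bash
python3 -c "
from h import *
np.set_printoptions(precision=4,suppress=True)
c=manip.read_camera('top')
Q=lambda u,v,z:ray(c,320+(u-440+.5)/7-.5,150+(v+.5)/7-.5,z)
h1=Q(600,352,.032);h2=Q(610,515,.032);b=Q(588,208,.023);l=Q(578,57,.024)
print(h1,h2,b,l,np.arctan2((l-h2)[1],(l-h2)[0]),np.arctan2((b-h2)[1],(b-h2)[0]))
M=lambda u,v:ray(c,310+(u+.5)/5-.5,140+(v+.5)/5-.5,.094)
print('mug',(M(408,243)+M(538,237))/2,(M(478,174)+M(466,310))/2)
"
```

```text
[ 0.433  -0.1762  0.032 ] [ 0.3532 -0.1809  0.032 ] [ 0.5066 -0.171   0.023 ] [ 0.5833 -0.1661  0.024 ] 0.06444831411317734 0.0645287806627932
mug [ 0.4658 -0.3746  0.094 ] [ 0.4647 -0.3739  0.094 ]
```

carry_out(
  claw=[0, 0.5, 0.5, 0.5, 0.5, 0.5, 0.5, 0.5, 0.5, 0.5, 0.5, 0.5, 0.5, 0.5, 0.5, 0.5, 0.5, 0.5, 0.5, 0.5],
  xyz=[
    [0, -0.02, 0],
    [-0.002, -0.06, 0],
    [-0.003, -0.1, 0],
    [-0.004, -0.145, 0],
    [-0.006, -0.19, 0],
    [-0.007, -0.235, 0],
    [-0.008, -0.28, 0],
    [-0.01, -0.325, 0],
    [-0.011, -0.37, 0],
    [-0.012, -0.41, 0],
    [-0.013, -0.445, 0],
    [-0.014, -0.47, 0],
    [-0.014, -0.482, 0],
    [-0.014, -0.488, 0.01],
    [-0.014, -0.488, 0.03],
    [-0.014, -0.488, 0.05],
    [-0.014, -0.488, 0.07],
    [-0.014, -0.488, 0.08],
    [-0.014, -0.488, 0.08],
    [-0.014, -0.488, 0.08],
  ],
  yaw=[0, 0, 0, 0, 0, 0, 0, -0.02, -0.022, -0.022, -0.022, -0.022, -0.022, -0.022, -0.022, -0.022, -0.022, -0.022, -0.022, -0.022],
)

```text
time: 16.65
tool_pos: [0.3953, -0.1775, 0.0694]
tool_rot: [-0.033, 0.999, 0.0, 0.0]
wrist_force: [0.7, -0.2, 0.4]
gripper_width: 0.5
grip_force: 0.0
```

```bash
python3 -c "
from h import *
plan((.395,-.1785,.007,3.206))
c=snap('scene','s3',(300,150,400,240),6)
for p in [(.354,-.181,.032),(.434,-.176,.032)]: print(np.round((np.array(proj(c,p))-[300,150])*6))
"
```

```text
t 16.65 pos [ 0.3953 -0.1775  0.0694] psi -3.0756 q [-0.583  0.229  2.037  0.     0.876 -2.22 ] w 0.5 gf 0.0 F [ 0.7 -0.2  0.4] tz [ 0.e+00  1.e-04 -1.e+00]
shift [ 0.    -0.001  0.062] yaw 0.002
[344. 447.]
[305. 346.]
```

View pics/s3.png

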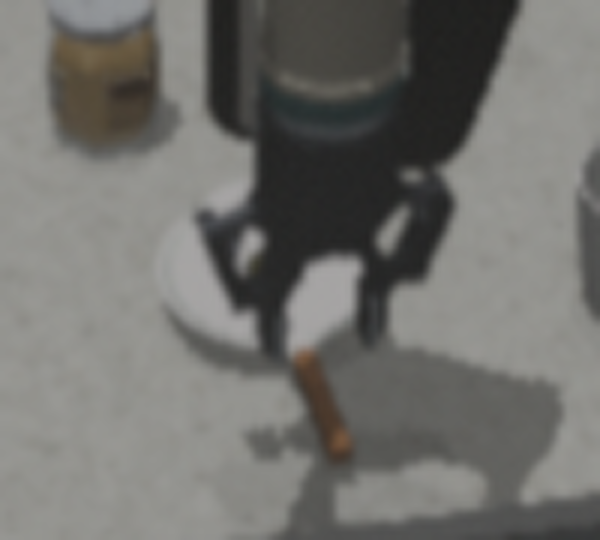

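The handle runs from (305,352) to (340,445), matching the prediction, and the open fingers straddle it.

carry_out(
  claw=[0.5, 0.5, 0.5, 0.45, 0.4, 0.35, 0.32, 0.29, 0.26, 0.24, 0.22, 0.2, 0.18, 0.16, 0.14, 0.12, 0.1, 0.05, 0, 0],
  xyz=[
    [0, -0.001, 0.01],
    [0, -0.001, 0.025],
    [0, -0.001, 0.04],
    [0, -0.001, 0.052],
    [0, -0.001, 0.059],
    [0, -0.001, 0.061],
    [0, -0.001, 0.061],
    [0, -0.001, 0.061],
    [0, -0.001, 0.061],
    [0, -0.001, 0.061],
    [0, -0.001, 0.061],
    [0, -0.001, 0.061],
    [0, -0.001, 0.061],
    [0, -0.001, 0.061],
    [0, -0.001, 0.061],
    [0, -0.001, 0.061],
    [0, -0.001, 0.061],
    [0, -0.001, 0.061],
    [0, -0.001, 0.061],
    [0, -0.001, 0.061],
  ],
  yaw=[0, 0, 0, 0, 0, 0, 0, 0, 0, 0, 0, 0, 0, 0, 0, 0, 0, 0, 0, 0],
  newtons=60,
)

```text
time: 18.7
tool_pos: [0.3952, -0.1789, 0.0083]
tool_rot: [-0.033, 0.999, -0.0, -0.0]
wrist_force: [-1.3, -0.2, 1.7]
gripper_width: 0.152
grip_force: 59.8
```

carry_out(
  claw=[0, 0, 0, 0],
  xyz=[
    [0, 0, 0],
    [0, 0, 0],
    [0, 0, 0],
    [0, 0, 0],
  ],
  yaw=[0, 0, 0, 0],
  newtons=90,
)

```text
time: 19.1
tool_pos: [0.3951, -0.1789, 0.0083]
tool_rot: [-0.033, 0.999, -0.0, -0.0]
wrist_force: [-1.9, -0.1, 2.1]
gripper_width: 0.144
grip_force: 89.5
```

```bash
python3 -c "
from h import *
st()"
```

```text
t 19.1 pos [ 0.3951 -0.1789  0.0083] psi -3.0764 q [-0.586  0.327  2.112 -0.     0.703 -2.222] w 0.144 gf 89.5 F [-1.9 -0.1  2.1] tz [-1.e-04 -1.e-04 -1.e+00]
```

carry_out(
  claw=[0, 0, 0, 0, 0, 0, 0, 0, 0, 0, 0, 0, 0, 0, 0, 0, 0, 0, 0, 0],
  xyz=[
    [0, 0, -0.0005],
    [0, 0, -0.002],
    [0, 0, -0.005],
    [0, 0, -0.01],
    [0, 0, -0.016],
    [0, 0, -0.023],
    [0, 0, -0.031],
    [0, 0, -0.04],
    [0, 0, -0.05],
    [0, 0, -0.06],
    [0, 0, -0.07],
    [0, 0, -0.079],
    [0, 0, -0.087],
    [0, 0, -0.094],
    [0, 0, -0.1],
    [0, 0, -0.105],
    [0, 0, -0.109],
    [0, 0, -0.112],
    [0, 0, -0.114],
    [0, 0, -0.115],
  ],
  yaw=[0, 0, 0, 0, 0, 0, 0, 0, 0, 0, 0, 0, 0, 0, 0, 0, 0, 0, 0, 0],
)

```text
time: 21.1
tool_pos: [0.3952, -0.1789, 0.1233]
tool_rot: [-0.033, 0.999, -0.0, -0.0]
wrist_force: [0.5, 0.3, -1.5]
gripper_width: 0.142
grip_force: 89.1
```

Run:
```python
from h import *
s,R,psi=st()
c=manip.read_camera("top"); im=c["img"][:,:,::-1]
b=cv2.resize(im[140:230,310:400],None,fx=5,fy=5,interpolation=cv2.INTER_CUBIC)
c2=manip.read_camera("scene"); im=c2["img"][:,:,::-1]
a=cv2.resize(im[140:230,290:360],None,fx=5,fy=5,interpolation=cv2.INTER_CUBIC)
cv2.imwrite("pics/d4.png",np.hstack([b,a]))
# expected ball/lip/rim sides if level
yaw=psi-np.pi; ex=np.array([np.cos(yaw),np.sin(yaw),0]);ey=np.array([-ex[1],ex[0],0]); u=s["tool_pos"].copy(); u[2]+=.0187-.0027-.024; u+=.111*ex
u[2]=s["tool_pos"][2]-.0083
for n,p in dict(mid=u+[0,0,.023],lip=u+.077*ex+[0,0,.024],L=u+.062*ey+[0,0,.028],Rr=u-.062*ey+[0,0,.028],end=u-.152*ex+[0,0,.032]).items():
    q=np.array(proj(c,p)); r=np.array(proj(c2,p)); print(n,np.round((q-[310,140])*5),np.round((r-[290,140])*5+[450,0]))
# plan: dish centre path
```

```text
t 21.1 pos [ 0.3952 -0.1789  0.1233] psi -3.0764 q [-0.586  0.159  1.958 -0.     1.024 -2.222] w 0.142 gf 89.1 F [ 0.5  0.3 -1.5] tz [-1.e-04 -0.e+00 -1.e+00]
mid [165. 161.] [729. 148.]
lip [157.  43.] [700.  76.]
L [ 67. 165.] [637. 157.]
Rr [263. 154.] [820. 127.]
end [182. 399.] [793. 292.]
```

View pics/d4.png

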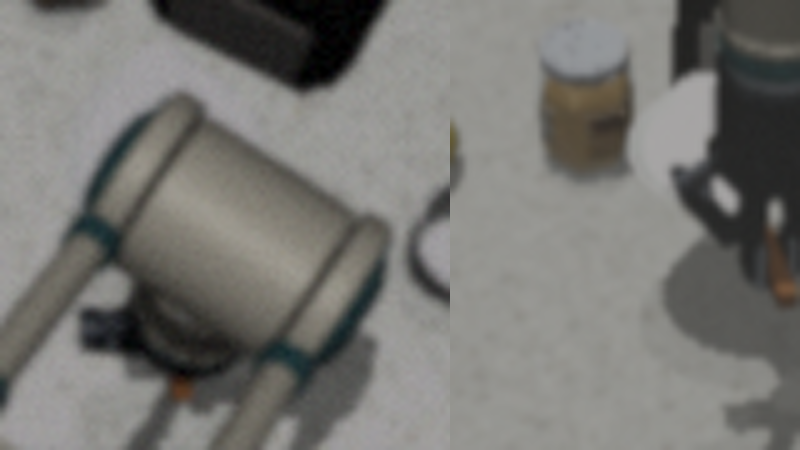

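The dish is lifted: the handle end at (783,292) and the left rim at (633,150) agree with a level pose. I'm pulling back 41 mm smoothly, then swinging about the dish's centre.

carry_out(
  claw=[0, 0, 0, 0, 0, 0, 0, 0, 0, 0, 0, 0, 0, 0, 0, 0, 0, 0, 0, 0],
  xyz=[
    [0.0001, 0, 0],
    [0.0004, 0, 0],
    [0.0011, 0.0001, 0],
    [0.0024, 0.0002, 0],
    [0.0042, 0.0003, 0],
    [0.0067, 0.0004, 0],
    [0.0097, 0.0006, 0],
    [0.013, 0.0009, 0],
    [0.0167, 0.0011, 0],
    [0.0205, 0.0014, 0],
    [0.0243, 0.0016, 0],
    [0.028, 0.0018, 0],
    [0.0313, 0.0021, 0],
    [0.0343, 0.0023, 0],
    [0.0367, 0.0024, 0],
    [0.0386, 0.0025, 0],
    [0.0399, 0.0026, 0],
    [0.0406, 0.0027, 0],
    [0.0409, 0.0027, 0],
    [0.041, 0.0027, 0],
  ],
  yaw=[0, 0, 0, 0, 0, 0, 0, 0, 0, 0, 0, 0, 0, 0, 0, 0, 0, 0, 0, 0],
)

```text
time: 23.2
tool_pos: [0.3542, -0.1789, 0.1233]
tool_rot: [-0.033, 0.999, -0.0, 0.0]
wrist_force: [-0.4, 0.0, -1.5]
gripper_width: 0.145
grip_force: 89.1
```

Run:
```python
from h import *
import json
s,R,psi=st(); p0=s["tool_pos"][:2]; psi0=psi%(2*np.pi)
r=.111; d=lambda a:np.array([np.cos(a),np.sin(a)])
c0=p0+r*d(psi0-np.pi); cf=np.array([.465,-.374])+.077*np.array([0,1]); yf=-np.pi/2
print(c0,cf)
N=60; poses=[]
for i in range(N+1):
    t=i/N; k=t**3*(10-15*t+6*t*t); y=(psi0-np.pi)*(1-k)+yf*k; c=c0+(cf-c0)*k
    poses.append((c-r*d(y),y+np.pi))
for j in range(3):
    b,pb=poses[20*j]; X=d(pb); Y=np.array([X[1],-X[0]])
    print([[round(float((q-b)@X),4),round(float((q-b)@Y),4),0] for q,_ in poses[20*j+1:20*j+21]])
    print([round(float(pb-p),3) for _,p in poses[20*j+1:20*j+21]])
```

```text
t 23.2 pos [ 0.3542 -0.1789  0.1233] psi -3.0764 q [-0.643  0.105  2.027 -0.     1.01  -2.279] w 0.145 gf 89.1 F [-0.4  0.  -1.5] tz [ 1.e-04 -2.e-04 -1.e+00]
[ 0.46493675 -0.1716423 ] [ 0.465 -0.297]
[[0.0, 0.0, 0], [0.0, 0.0, 0], [0.0, 0.0001, 0], [0.0, 0.0002, 0], [0.0, 0.0003, 0], [0.0001, 0.0005, 0], [0.0001, 0.0007, 0], [0.0001, 0.0011, 0], [0.0001, 0.0015, 0], [0.0001, 0.002, 0], [0.0001, 0.0026, 0], [-0.0, 0.0033, 0], [-0.0002, 0.004, 0], [-0.0004, 0.0048, 0], [-0.0007, 0.0058, 0], [-0.0012, 0.0067, 0], [-0.0018, 0.0078, 0], [-0.0026, 0.0089, 0], [-0.0036, 0.01, 0], [-0.0048, 0.0111, 0]]
[0.0, 0.001, 0.002, 0.004, 0.008, 0.014, 0.022, 0.031, 0.044, 0.058, 0.075, 0.095, 0.117, 0.142, 0.169, 0.199, 0.232, 0.267, 0.304, 0.343]
[[-0.001, 0.0015, 0], [-0.0022, 0.0031, 0], [-0.0037, 0.0048, 0], [-0.0054, 0.0065, 0], [-0.0075, 0.0081, 0], [-0.0098, 0.0098, 0], [-0.0125, 0.0114, 0], [-0.0155, 0.013, 0], [-0.0187, 0.0144, 0], [-0.0223, 0.0158, 0], [-0.0261, 0.017, 0], [-0.0301, 0.018, 0], [-0.0343, 0.0189, 0], [-0.0387, 0.0197, 0], [-0.0433, 0.0202, 0], [-0.0479, 0.0206, 0], [-0.0525, 0.0207, 0], [-0.0572, 0.0208, 0], [-0.0618, 0.0206, 0], [-0.0664, 0.0203, 0]]
[0.041, 0.085, 0.13, 0.176, 0.224, 0.273, 0.322, 0.373, 0.424, 0.475, 0.526, 0.577, 0.627, 0.677, 0.726, 0.773, 0.82, 0.865, 0.908, 0.949]
[[-0.0029, 0.0034, 0], [-0.0059, 0.0065, 0], [-0.0087, 0.0095, 0], [-0.0115, 0.0122, 0], [-0.0142, 0.0147, 0], [-0.0168, 0.017, 0], [-0.0192, 0.0191, 0], [-0.0214, 0.0209, 0], [-0.0233, 0.0225, 0], [-0.0251, 0.0239, 0], [-0.0266, 0.0251, 0], [-0.0279, 0.026, 0], [-0.0289, 0.0268, 0], [-0.0297, 0.0274, 0], [-0.0303, 0.0279, 0], [-0.0308, 0.0282, 0], [-0.0311, 0.0284, 0], [-0.0312, 0.0285, 0], [-0.0312, 0.0285, 0], [-0.0313, 0.0285, 0]]
[0.039, 0.077, 0.111, 0.144, 0.174, 0.201, 0.226, 0.249, 0.268, 0.285, 0.3, 0.312, 0.322, 0.329, 0.335, 0.339, 0.341, 0.343, 0.343, 0.343]
```

carry_out(
  claw=[0, 0, 0, 0, 0, 0, 0, 0, 0, 0, 0, 0, 0, 0, 0, 0, 0, 0, 0, 0],
  xyz=[
    [0, 0, 0],
    [0, 0, 0],
    [0, 0.0001, 0],
    [0, 0.0002, 0],
    [0, 0.0003, 0],
    [0.0001, 0.0005, 0],
    [0.0001, 0.0007, 0],
    [0.0001, 0.0011, 0],
    [0.0001, 0.0015, 0],
    [0.0001, 0.002, 0],
    [0.0001, 0.0026, 0],
    [0, 0.0033, 0],
    [-0.0002, 0.004, 0],
    [-0.0004, 0.0048, 0],
    [-0.0007, 0.0058, 0],
    [-0.0012, 0.0067, 0],
    [-0.0018, 0.0078, 0],
    [-0.0026, 0.0089, 0],
    [-0.0036, 0.01, 0],
    [-0.0048, 0.0111, 0],
  ],
  yaw=[0, 0.001, 0.002, 0.004, 0.008, 0.014, 0.022, 0.031, 0.044, 0.058, 0.075, 0.095, 0.117, 0.142, 0.169, 0.199, 0.232, 0.267, 0.304, 0.343],
)

```text
time: 25.2
tool_pos: [0.3582, -0.1673, 0.1233]
tool_rot: [0.14, 0.99, 0.0, -0.0]
wrist_force: [-0.3, -0.9, -1.9]
gripper_width: 0.143
grip_force: 89.1
```

carry_out(
  claw=[0, 0, 0, 0, 0, 0, 0, 0, 0, 0, 0, 0, 0, 0, 0, 0, 0, 0, 0, 0],
  xyz=[
    [-0.001, 0.0015, 0],
    [-0.0022, 0.0031, 0],
    [-0.0037, 0.0048, 0],
    [-0.0054, 0.0065, 0],
    [-0.0075, 0.0081, 0],
    [-0.0098, 0.0098, 0],
    [-0.0125, 0.0114, 0],
    [-0.0155, 0.013, 0],
    [-0.0187, 0.0144, 0],
    [-0.0223, 0.0158, 0],
    [-0.0261, 0.017, 0],
    [-0.0301, 0.018, 0],
    [-0.0343, 0.0189, 0],
    [-0.0387, 0.0197, 0],
    [-0.0433, 0.0202, 0],
    [-0.0479, 0.0206, 0],
    [-0.0525, 0.0207, 0],
    [-0.0572, 0.0208, 0],
    [-0.0618, 0.0206, 0],
    [-0.0664, 0.0203, 0],
  ],
  yaw=[0.041, 0.085, 0.13, 0.176, 0.224, 0.273, 0.322, 0.373, 0.424, 0.475, 0.526, 0.577, 0.627, 0.677, 0.726, 0.773, 0.82, 0.865, 0.908, 0.949],
)

```text
time: 27.2
tool_pos: [0.4279, -0.166, 0.1232]
tool_rot: [0.577, 0.817, 0.0, -0.0]
wrist_force: [0.0, 0.8, -2.8]
gripper_width: 0.148
grip_force: 89.1
```

carry_out(
  claw=[0, 0, 0, 0, 0, 0, 0, 0, 0, 0, 0, 0, 0, 0, 0, 0, 0, 0, 0, 0],
  xyz=[
    [-0.0029, 0.0034, 0],
    [-0.0059, 0.0065, 0],
    [-0.0087, 0.0095, 0],
    [-0.0115, 0.0122, 0],
    [-0.0142, 0.0147, 0],
    [-0.0168, 0.017, 0],
    [-0.0192, 0.0191, 0],
    [-0.0214, 0.0209, 0],
    [-0.0233, 0.0225, 0],
    [-0.0251, 0.0239, 0],
    [-0.0266, 0.0251, 0],
    [-0.0279, 0.026, 0],
    [-0.0289, 0.0268, 0],
    [-0.0297, 0.0274, 0],
    [-0.0303, 0.0279, 0],
    [-0.0308, 0.0282, 0],
    [-0.0311, 0.0284, 0],
    [-0.0312, 0.0285, 0],
    [-0.0312, 0.0285, 0],
    [-0.0313, 0.0285, 0],
  ],
  yaw=[0.039, 0.077, 0.111, 0.144, 0.174, 0.201, 0.226, 0.249, 0.268, 0.285, 0.3, 0.312, 0.322, 0.329, 0.335, 0.339, 0.341, 0.343, 0.343, 0.343],
)

```text
time: 29.2
tool_pos: [0.4649, -0.186, 0.1233]
tool_rot: [0.707, 0.707, -0.0, 0.0]
wrist_force: [-0.1, 0.3, -2.3]
gripper_width: 0.144
grip_force: 89.1
```

Run:
```python
from h import *
s,R,psi=st()
c=manip.read_camera("top"); im=c["img"][:,:,::-1]
b=cv2.resize(im[140:230,320:410],None,fx=4.4,fy=4.4,interpolation=cv2.INTER_CUBIC)
c2=manip.read_camera("scene"); im=c2["img"][:,:,::-1]
a=cv2.resize(im[130:220,330:420],None,fx=4.4,fy=4.4,interpolation=cv2.INTER_CUBIC)
cv2.imwrite("pics/d5.png",np.hstack([b,a]))
yaw=psi-np.pi; ex=np.array([np.cos(yaw),np.sin(yaw),0]);ey=np.array([-ex[1],ex[0],0]); u=s["tool_pos"]+.111*ex
u[2]=s["tool_pos"][2]-.0083
for n,p in dict(mid=u+[0,0,.023],lip=u+.077*ex+[0,0,.024],far=u+.062*ey+[0,0,.028],near=u-.062*ey+[0,0,.028],end=u-.152*ex+[0,0,.032],mug=np.array([.465,-.374,.094])).items():
    q=np.array(proj(c,p)); r=np.array(proj(c2,p)); print(n,np.round((q-[320,140])*4.4),np.round((r-[330,130])*4.4+[396,0]))
```

```text
t 29.2 pos [ 0.4649 -0.186   0.1233] psi 1.5718 q [-0.52   0.254  1.828 -0.     1.06  -0.521] w 0.144 gf 89.1 F [-0.1  0.3 -2.3] tz [ 0.e+00 -1.e-04 -1.e+00]
mid [276. 199.] [643. 189.]
lip [384. 199.] [744. 176.]
far [276. 113.] [623. 132.]
near [279. 284.] [665. 239.]
end [ 65. 195.] [440. 205.]
mug [370. 210.] [738. 222.]
```

View pics/d5.png

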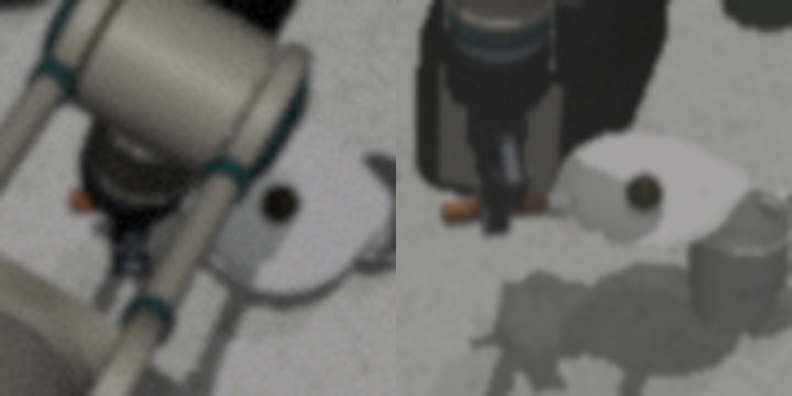

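The ball is in the middle: it appears at (280,203) and (643,190), and the predicted centre is (276,199) and (643,189). The lip tip is over the mug. I'm lowering slightly so it sits a few centimetres above the rim, then holding still.

carry_out(
  claw=[0, 0, 0, 0, 0, 0, 0, 0, 0, 0, 0, 0, 0, 0, 0, 0, 0, 0, 0, 0],
  xyz=[
    [0, 0, 0.0003],
    [0, 0, 0.001],
    [0, 0, 0.002],
    [0, 0, 0.0035],
    [0, 0, 0.005],
    [0, 0, 0.0065],
    [0, 0, 0.0075],
    [0, 0, 0.008],
    [0, 0, 0.008],
    [0, 0, 0.008],
    [0, 0, 0.008],
    [0, 0, 0.008],
    [0, 0, 0.008],
    [0, 0, 0.008],
    [0, 0, 0.008],
    [0, 0, 0.008],
    [0, 0, 0.008],
    [0, 0, 0.008],
    [0, 0, 0.008],
    [0, 0, 0.008],
  ],
  yaw=[0, 0, 0, 0, 0, 0, 0, 0, 0, 0, 0, 0, 0, 0, 0, 0, 0, 0, 0, 0],
)

```text
time: 31.3
tool_pos: [0.465, -0.186, 0.1153]
tool_rot: [0.707, 0.707, -0.0, 0.0]
wrist_force: [-0.1, 0.6, -1.7]
gripper_width: 0.14
grip_force: 89.1
```

```bash
python3 -c "
from h import *
st(); print(manip.hand_in())"
```

```text
t 31.3 pos [ 0.465  -0.186   0.1153] psi 1.5718 q [-0.52   0.262  1.839 -0.     1.04  -0.52 ] w 0.14 gf 89.1 F [-0.1  0.6 -1.7] tz [ 0.e+00 -1.e-04 -1.e+00]
the job is handed in; nothing more can be done
None
```

I handed the job in at 31.3 s with the carton upright in the shut drawer and the dish held still and level, its lip about 37 mm above the mug's rim; the last picture, taken before a final 8 mm lowering, showed the ball in the middle.

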